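# Clear the slicer blades off the draining rail

## Robot

A 6-joint arm with a two-finger parallel gripper is mounted at the origin on a cart in front of the work surface, level with it; the furniture and walls round the work are solid. World frame = base frame: x ahead of the robot, y to its left, z up, the work surface at z = 0. Lengths are in m, angles in rad, forces in N, time in s.
With the tool pointing down it reaches from about 0.225 to 0.875 m from the base axis. Payload 3.4 kg.
Tool frame: the origin (TCP) lies at the very end of the fingers, on their centre line; the grasp point (between the pads) lies 19 mm behind it; z points along the fingers, y is the line along which they close (so a half turn about z gives the same grasp; the last joint's range is limited). The gripper opens to 85 mm and grips with 20 to 120 N. Pads are 22 mm wide; open, the fingers measure 114 mm over their backs; the gripper's body (76 mm by 85 mm) begins 54 mm behind the grasp point. The pads swing forward as they close: fully open they stand 13 mm farther back than shut.
Start: joints at [-1.404, 0.276, 1.505, -0, 1.361, -0.121], TCP at [0.163, -0.551, 0.192] pointing down, gripper open.
Joint ranges: [-2.89, 2.89], [-0.75, 2.08], [0.22, 2.7], [-1.18, 4.32], [0.11, 2.71], [-2.7, 2.7]. Speed limits (rad/s): [2.57, 2.57, 3.14, 3.14, 3.14, 3.14].

## Interface

Orientations are given as a unit quaternion [w, x, y, z].
In Python, from rig import manip gives the robot as it stands. The module is installed in compiled form; this text tells all that it offers.
- The arm moves only by the tool play_rows, never from a script. Its argument "motion" is a list of rows, each a list of 5 numbers: the shift along the tool's x, y, z in units of 40 mm (1.0 is 40 mm), then the turn about the tool's z in units of 10 degrees (1.0 is 10 degrees), then the finger opening in mm, from 0 to 85.4. A call has 1 to 5 rows; each row is the pose to reach, as a shift and turn from the pose commanded when the call began, along the tool's axes at that moment; what a row does not reach only later rows make up. A row lasts 1/8 s, in which the tool goes at most 62.5 mm and 10.7 degrees, less where a joint would pass 70% of its speed; a pose out of reach is approached as far as the arm can. A call with a gripper value outside its range is refused whole. The fingers move at their own pace and stop on an object; "newtons" is the grip in N (left out, the last holds). Time passes only in rows, so rows that repeat a pose let the fingers close. It gives the time, the measured TCP pose, the force, the opening and the grip force at its end, in the units of the state.
- manip.get_state(): the state, without advancing time (a new reading comes with each control period).
- manip.get_image(name): name is "side" or "top" or "wrist"; returns a dict with "img" (400x640x3 uint8, red, green, blue), "range_z" (400x640 float32, m along the optical axis (not along the pixel's ray), 0 where there is no reading), "fx", "fy", "cx", "cy" (pixels), "R" (3x3) and "t" (3): a world point X has camera coordinates R X + t. Camera axes: x right, y down, z forward; pixel columns grow to the right and rows downward; lengths in m; the calibration is good to about 2 mm. A picture is of the moment at which its call begins.
- manip.sign_off(): hands the job in; it is judged then, once.
The state is a dict: "clock": time; "qpos": joint angles; "qd": joint speeds; "effort": joint torques, N m; "position": TCP position; "ee_rot": TCP orientation; "contact_force": force on the tool from outside, world axes, zero at the start; "moment": the same for the moment, N m; "width": finger opening in m; "gripper_force": force on a finger pad.
Only numpy, scipy, OpenCV 4.12 (cv2) and the standard library are available. Lean on these libraries where they do the work, as an engineer would, in place of code of your own. Each camera call takes 0.05 s, during which the arm holds its last target. There are 200 camera calls.

## Task

The washed slicer blade inserts hang on the draining rail, each held by a spring catch. Pull them all straight up off the rail: slide every green-gripped one fully home, grip up, into a pocket of its own in the caddy, and put every red-gripped one, which is blunt, in the steel mixing bowl to go out for regrinding. Leave the bowl standing level, and do not shift or knock over the bell, spice jar, salt, pepper mill or sauce bottle standing around.

Things in the scene. Friction and masses are not known exactly. Their poses are not given: they have to be found in the camera images.
- insert_green1: sound slicer blade insert for a caddy pocket; may be absent. Upright white plate, 10 mm thick (x), 64 mm wide (y), 88 mm tall (z 0-88), rounded lower edge; on it a green grip 16 mm thick (x), 46 mm wide (y), z 88-134 mm: take it across the 16 mm. Origin: middle of the lower edge; z up, x normal to the plate, front to rear. 0.1-0.2 kg. Hangs on the rail, lower edge 25 mm over the worktop.
- mid_green1 (a point): middle of insert_green1: 67 mm up its z, on its mid-plane. Behind the plate (x 5-27 mm) two 12 mm hook fingers (y +-18 mm) hang over the rail from a bridge at z 80-88 down to z 62 mm; pads and a catch rib, 4 mm proud, at z 44-65 mm. The catch lets go at a straight upward pull of about 6-22 N; hook clear after 20 mm, all clear after 40 mm of lift.
- insert_green2: sound slicer blade insert for a caddy pocket; may be absent. Upright white plate, 10 mm thick (x), 64 mm wide (y), 88 mm tall (z 0-88), rounded lower edge; on it a green grip 16 mm thick (x), 46 mm wide (y), z 88-134 mm: take it across the 16 mm. Origin: middle of the lower edge; z up, x normal to the plate, front to rear. 0.1-0.2 kg. Hangs on the rail, lower edge 25 mm over the worktop.
- mid_green2 (a point): middle of insert_green2: 67 mm up its z, on its mid-plane. Behind the plate (x 5-27 mm) two 12 mm hook fingers (y +-18 mm) hang over the rail from a bridge at z 80-88 down to z 62 mm; pads and a catch rib, 4 mm proud, at z 44-65 mm. The catch lets go at a straight upward pull of about 6-22 N; hook clear after 20 mm, all clear after 40 mm of lift.
- insert_green3: sound slicer blade insert for a caddy pocket; may be absent. Upright white plate, 10 mm thick (x), 64 mm wide (y), 88 mm tall (z 0-88), rounded lower edge; on it a green grip 16 mm thick (x), 46 mm wide (y), z 88-134 mm: take it across the 16 mm. Origin: middle of the lower edge; z up, x normal to the plate, front to rear. 0.1-0.2 kg. Hangs on the rail, lower edge 25 mm over the worktop.
- mid_green3 (a point): middle of insert_green3: 67 mm up its z, on its mid-plane. Behind the plate (x 5-27 mm) two 12 mm hook fingers (y +-18 mm) hang over the rail from a bridge at z 80-88 down to z 62 mm; pads and a catch rib, 4 mm proud, at z 44-65 mm. The catch lets go at a straight upward pull of about 6-22 N; hook clear after 20 mm, all clear after 40 mm of lift.
- insert_red1: blunt slicer blade insert for the bowl; may be absent. Upright white plate, 10 mm thick (x), 64 mm wide (y), 88 mm tall (z 0-88), rounded lower edge; on it a red grip 16 mm thick (x), 46 mm wide (y), z 88-134 mm: take it across the 16 mm. Origin: middle of the lower edge; z up, x normal to the plate, front to rear. 0.1-0.2 kg. Hangs on the rail, lower edge 25 mm over the worktop.
- mid_red1 (a point): middle of insert_red1: 67 mm up its z, on its mid-plane. Behind the plate (x 5-27 mm) two 12 mm hook fingers (y +-18 mm) hang over the rail from a bridge at z 80-88 down to z 62 mm; pads and a catch rib, 4 mm proud, at z 44-65 mm. The catch lets go at a straight upward pull of about 6-22 N; hook clear after 20 mm, all clear after 40 mm of lift.
- insert_red2: blunt slicer blade insert for the bowl; may be absent. Upright white plate, 10 mm thick (x), 64 mm wide (y), 88 mm tall (z 0-88), rounded lower edge; on it a red grip 16 mm thick (x), 46 mm wide (y), z 88-134 mm: take it across the 16 mm. Origin: middle of the lower edge; z up, x normal to the plate, front to rear. 0.1-0.2 kg. Hangs on the rail, lower edge 25 mm over the worktop.
- mid_red2 (a point): middle of insert_red2: 67 mm up its z, on its mid-plane. Behind the plate (x 5-27 mm) two 12 mm hook fingers (y +-18 mm) hang over the rail from a bridge at z 80-88 down to z 62 mm; pads and a catch rib, 4 mm proud, at z 44-65 mm. The catch lets go at a straight upward pull of about 6-22 N; hook clear after 20 mm, all clear after 40 mm of lift.
- rail: fixed draining rail: bar 10 mm (x), 370 mm (y), 40 mm high, top 105 mm over the worktop, on two posts over a drip tray (x -55 to 39, y +-195 mm). Origin: on the worktop under the bar's middle; x away from the robot. Stations at y -140, -70, 0, 70, 140 mm with a spring ball in the bar's front face; a hung insert's plate is 15 mm before (-x) the bar's middle, parallel to it. Some are empty.
- caddy: fixed caddy: dark base 180 mm (x) by 94 mm (y), 8 mm thick, with three upright grey pockets 66 mm apart along x, rims 46 mm over the worktop. Origin: on the worktop at its middle. Pocket inside: 12.5 mm (x) by 70 mm (y), 38 mm deep; its long walls flare out by 5 mm over the top 8 mm. Any insert fits any pocket, hook to either side; hook, pads and rib stay above the rim.
- pocket1 (a point): middle of the floor of caddy pocket 1 (caddy x = -66 mm), 8 mm above the worktop; axes as the caddy's
- pocket2 (a point): middle of the floor of caddy pocket 2 (caddy x = 0 mm), 8 mm above the worktop; axes as the caddy's
- pocket3 (a point): middle of the floor of caddy pocket 3 (caddy x = +66 mm), 8 mm above the worktop; axes as the caddy's
- bowl: loose stainless mixing bowl, 218 mm across the rim, 99 mm high, 0.6 kg, sloping sides, flat inside floor 88 mm across and 2 mm above the worktop. Origin: middle of its underside
- bell: chrome service bell on a black foot, 92 mm across, 62 mm high; bystander, origin in the middle of its underside
- spice: spice jar with dark lid, 45 mm across, 105 mm high; bystander, origin in the middle of its underside
- salt: salt shaker, 44 mm across, 90 mm high; bystander, origin in the middle of its underside
- mill: dark wooden pepper mill, 58 mm across, 150 mm high; bystander, origin in the middle of its underside
- sauce: orange squeeze bottle with black nozzle, 62 mm across, 213 mm high; bystander, origin in the middle of its underside

How it is judged:
By the outcome, as a careful person would: the job done as asked, in the order asked, and still so for the second after the job is handed in, with the robot touching nothing.
Of insert_green1, insert_green2, insert_green3, insert_red1, insert_red2 only 4 to 5 are there at a start; the rules pass over those that are not, and their reading is None.
At some moment in a run one of bowl may be knocked a few centimetres aside while the robot is not near it.
It also fails if it takes over 208 s, if anything falls off the work surface, if the arm or the gripper's body presses on something with over 40 N, if the wrist force passes 120 N, or if a joint passes its speed limit or range.

## Working session

There is one attempt and no reset: what is moved stays moved. The work goes in short steps, Python scripts to look and compute and a tool call to move; the robot and the scene stay as the last step left them, time stands still between calls to the robot, and variables do not carry over. Pictures are saved under pics/ and viewed, at most 14 in all, crops included, and the job is handed in when it is done.

Besides the shell and the picture viewer there is one more tool, called after ">>>" as name(argument=value, ...), one argument or row to a line, values as JSON. play_rows: Moves the arm, as the interface text tells. Its arguments: {"type":"object","properties":{"motion":{"type":"array","items":{"type":"array","items":{"type":"number"}}},"newtons":{"type":"number"}},"required":["motion"]}

```bash
mkdir -p pics; python3 - <<'E'
from rig import manip
import cv2,pickle
d={}
for n in("top","side"):
    d[n]=manip.get_image(n); cv2.imwrite(f"pics/{n}0.png",d[n]["img"][:,:,::-1])
    print(n,d[n]["R"],d[n]["t"],d[n]["fx"],d[n]["cx"],d[n]["cy"])
pickle.dump(d,open("d0.pkl","wb"))
print(manip.get_state())
E
```

```text
top [[ 0.0152615  -0.99978163  0.01427514]
 [-0.99315123 -0.01681114 -0.11562012]
 [ 0.11583486 -0.01241284 -0.99319092]] [-0.02641052  0.56454219  1.02574012] 361.1363828200581 317.6368860047149 196.17720322721843
side [[-0.90386422 -0.42774536 -0.00796131]
 [-0.26601165  0.57648615 -0.77259402]
 [ 0.33506309 -0.69620229 -0.63485045]] [0.50548158 0.20375322 1.24322435] 436.0753490044364 321.3618429937188 209.0646384774792
{'clock': 0.1, 'qpos': array([-1.40397888e+00,  2.76537439e-01,  1.50597894e+00, -1.27011484e-05,
        1.36072782e+00, -1.20986455e-01]), 'qd': array([ 0.00049665, -0.00153476, -0.00205936,  0.00072826, -0.00060693,
        0.00109915]), 'effort': array([ 6.54511005e-04, -4.17701590e+01, -2.46404314e+01, -2.45226929e-04,
        5.70569246e-03,  3.17710658e-06]), 'position': array([ 0.16312066, -0.55082282,  0.19083403]), 'ee_rot': array([-8.25414478e-04,  9.89663441e-01,  1.43407082e-01, -2.51295948e-05]), 'contact_force': array([0.31938378, 0.11878167, 0.19944575]), 'moment': array([-0.01764654,  0.02669735,  0.01221695]), 'gripper_force': 0.0, 'width': 0.08554438353548857}
```

View pics/top0.png

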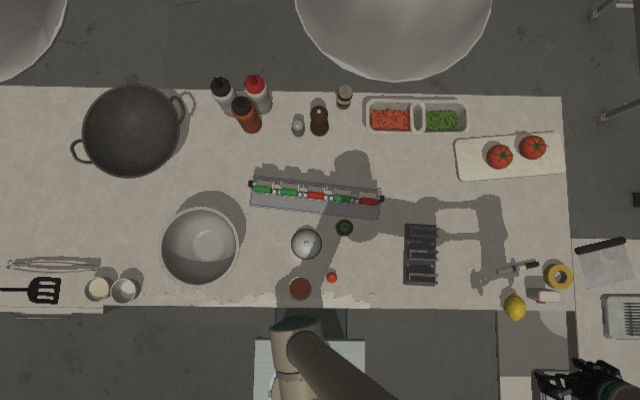

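View pics/side0.png

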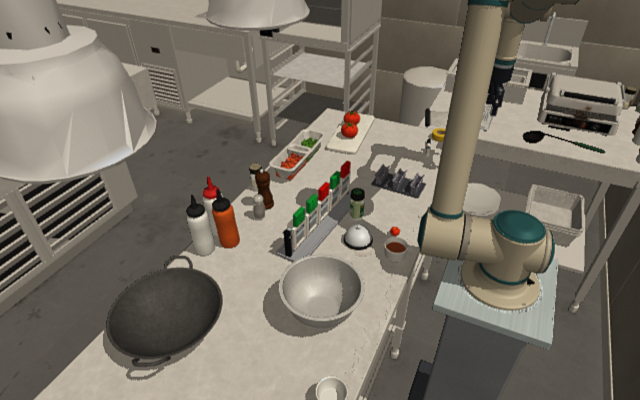

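The top view shows five inserts on the rail, left to right: green (261,189), green (288,192), red (315,196), green (343,198) and red (369,201). The bowl is at (200,246), the bell at (306,243), the spice jar at (344,227) and the caddy at (420,254). The side view shows the same layout.

```bash
cat > h.py <<'E'
import numpy as np,cv2
from rig import manip
def ray(c,u,v,z):
    R,t=c["R"],c["t"];o=-R.T@t
    u=np.atleast_1d(np.asarray(u,float));v=np.atleast_1d(np.asarray(v,float))
    d=np.stack([(u-c["cx"])/c["fx"],(v-c["cy"])/c["fy"],np.ones_like(u)],1)@R
    return o+d*((z-o[2])/d[:,2])[:,None]
def cloud(c):
    h,w=c["range_z"].shape;v,u=np.mgrid[:h,:w];Z=c["range_z"]
    P=np.stack([(u-c["cx"])/c["fx"]*Z,(v-c["cy"])/c["fy"]*Z,Z],-1)
    return (P-c["t"])@c["R"]
def hsv(c): return cv2.cvtColor(c["img"],cv2.COLOR_RGB2HSV)
def colour(c,k):
    H=hsv(c);m=(H[...,1]>140)&(H[...,2]>50)
    return m&((H[...,0]>45)&(H[...,0]<85) if k=="green" else (H[...,0]<6)|(H[...,0]>174))
def blobs(m,amin=20):
    n,L,s,ce=cv2.connectedComponentsWithStats(m.astype(np.uint8))
    return [(s[i,4],ce[i],L==i) for i in range(1,n) if s[i,4]>=amin]
def goto(x,y,z,yaw):
    "shift rows: target TCP and direction (deg) of the tool y axis mod 180 -> row units"
    from scipy.spatial.transform import Rotation as Ro
    s=manip.get_state();q=s["ee_rot"];R=Ro.from_quat([q[1],q[2],q[3],q[0]]).as_matrix()
    d=R.T@(np.array([x,y,z])-s["position"])/0.04
    cur=np.degrees(np.arctan2(R[1,1],R[0,1]))
    t=-((yaw-cur+90)%180-90)   # tool z down: +turn is clockwise from above
    print("row",np.round(d,3),"turn",round(t/10,3),"now",np.round(s["position"],4),"yaw",round(cur,2),"q6",round(s["qpos"][5],2),"clk",round(s["clock"],2))
E
python3 - <<'E'
import pickle;from h import *
d=pickle.load(open("d0.pkl","rb"))
for n in d:
    c=d[n];P=cloud(c)
    for k in("green","red"):
        for a,ce,m in blobs(colour(c,k)):
            p=P[m]; 
            top=p[p[:,2]>p[:,2].max()-.012] if len(p) else p
            print(n,k,a,ce.round(1),"med",np.median(p,0).round(3),"zmax",p[:,2].max().round(3),"top",top.mean(0).round(4))
c=d["top"];P=cloud(c)
for nm,u,v in(("caddy",420,254),("bowl",200,246),("bell",306,243),("spice",344,227),("table",160,200)): print(nm,P[v,u].round(3))
# bowl rim
m=(P[...,2]>.088)&(P[...,2]<.11)&(np.hypot(P[...,0]-.37,P[...,1]-.32)<.2)
print("rim pts",m.sum()); q=P[m][:,:2]
A=np.c_[2*q,np.ones(len(q))];s=np.linalg.lstsq(A,(q**2).sum(1),rcond=None)[0];print("bowl",s[:2],np.sqrt(s[2]+s[:2]@s[:2]))
I=c["img"]
cv2.imwrite("pics/crop1.png",np.hstack([cv2.resize(I[160:225,240:395],None,fx=3,fy=3,interpolation=cv2.INTER_CUBIC)[:195],cv2.resize(I[217:292,395:445],None,fx=2.6,fy=2.6,interpolation=cv2.INTER_CUBIC)[:195]])[:,:,::-1])
E
```

```text
top green 24 [289.5 191.7] med [0.562 0.057 0.159] zmax 0.162 top [0.5606 0.0571 0.1591]
top green 22 [337.3 197.5] med [ 0.549 -0.066  0.158] zmax 0.161 top [ 0.5478 -0.0665  0.1581]
top red 289 [254.   83.6] med [0.844 0.156 0.166] zmax 1.084 top [ 0.4423 -0.0042  1.0844]
top red 248 [529.4 149. ] med [ 0.707 -0.631  0.063] zmax 0.076 top [ 0.7105 -0.636   0.0676]
top red 21 [536.6 137.9] med [ 0.743 -0.653  0.065] zmax 1.084 top [ 0.4423 -0.0042  1.0844]
top red 259 [496.5 157.5] med [ 0.679 -0.533  0.064] zmax 1.084 top [ 0.4423 -0.0042  1.0844]
top red 103 [315.1 194.9] med [ 0.553 -0.009  0.158] zmax 1.084 top [ 0.4423 -0.0042  1.0844]
top red 104 [368.8 201. ] med [ 0.54  -0.149  0.158] zmax 1.084 top [ 0.4423 -0.0042  1.0844]
top red 59 [331.3 277. ] med [ 0.332 -0.06   0.024] zmax 0.029 top [ 0.332  -0.0603  0.0232]
side green 114 [334.4 179.8] med [ 0.543 -0.065  0.148] zmax 0.163 top [ 0.5445 -0.0725  0.1568]
side green 144 [311.4 203. ] med [0.557 0.069 0.146] zmax 0.163 top [0.5588 0.0666 0.1573]
side green 153 [298.5 216.5] med [0.563 0.141 0.149] zmax 0.951 top [0.0945 0.9643 0.9507]
side red 111 [351.8 117.9] med [ 0.706 -0.627  0.059] zmax 0.951 top [0.0945 0.9643 0.9507]
side red 154 [349.1 131. ] med [ 0.678 -0.524  0.056] zmax 0.077 top [ 0.686  -0.5312  0.0677]
side red 115 [345.  169.3] med [ 0.536 -0.133  0.147] zmax 0.951 top [0.0945 0.9643 0.9507]
side red 201 [210.1 189.9] med [0.845 0.168 0.167] zmax 0.951 top [0.0945 0.9643 0.9507]
side red 144 [323.3 191.1] med [0.549 0.002 0.146] zmax 0.951 top [0.0945 0.9643 0.9507]
side red 57 [394.6 231.4] med [ 0.327 -0.051  0.021] zmax 0.951 top [0.0945 0.9643 0.9507]
caddy [ 0.401 -0.323  0.009]
bowl [0.414 0.328 0.002]
bell [0.429 0.014 0.06 ]
spice [ 0.474 -0.089  0.104]
table [ 0.549  0.456 -0.001]
rim pts 1068
bowl [0.41531286 0.30220313] 0.1034087461828094
```

View pics/crop1.png

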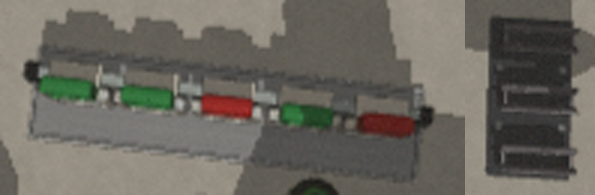

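The crop shows the five grips in the order green, green, red, green, red along the tilted rail. The caddy has three pale pocket walls on a dark base.

```bash
python3 - <<'E'
import pickle;from h import *
d=pickle.load(open("d0.pkl","rb"))
c=d["top"];P=cloud(c)
m=(P[...,2]>.145)&(P[...,2]<.17)&(abs(P[...,0]-.55)<.04)&(abs(P[...,1])<.18)
q=P[m][:,:2];f=np.polyfit(q[:,1],q[:,0],1);print("rail line",f,np.degrees(np.arctan(f[0])))
for a,ce,b in blobs(m): print(a,ce.round(1),ray(c,*ce,.159).round(4),P[b].mean(0).round(4))
# caddy walls at rim
m=(P[...,2]>.035)&(P[...,2]<.056)&(abs(P[...,0]-.4)<.12)&(abs(P[...,1]+.32)<.08)
for a,ce,b in blobs(m,8): print("w",a,ce.round(1),P[b].mean(0).round(4),cv2.minAreaRect(P[b][:,:2].astype(np.float32)))
H=hsv(c);m=(H[...,2]<95)&(abs(P[...,0]-.4)<.12)&(abs(P[...,1]+.32)<.07)&(P[...,2]>.004)
print("base",cv2.minAreaRect(P[m][:,:2].astype(np.float32)),m.sum())
w=manip.get_image("wrist");print(w["R"],-w["R"].T@w["t"],w["fx"],w["cx"],w["cy"])
goto(.40,-.32,.36,5)
E
```

```text
rail line [0.09946097 0.55421307] 5.680013018409513
117 [261.4 188.8] [[0.5669 0.1296 0.159 ]] [0.5672 0.1299 0.1571]
115 [288.3 191.8] [[0.5602 0.0602 0.159 ]] [0.5604 0.0603 0.1576]
109 [315.1 195.1] [[ 0.5529 -0.0092  0.159 ]] [ 0.5531 -0.0092  0.1573]
114 [341.8 198.1] [[ 0.5462 -0.0782  0.159 ]] [ 0.5464 -0.0783  0.1571]
116 [368.5 201.2] [[ 0.5394 -0.1472  0.159 ]] [ 0.5396 -0.1475  0.1571]
w 186 [423.6 231.8] [ 0.4654 -0.3241  0.043 ] ((0.46541735529899597, -0.3238806128501892), (0.08355914056301117, 0.028744511306285858), 87.45272827148438)
w 189 [423.  255.1] [ 0.3992 -0.3212  0.0433] ((0.3994523882865906, -0.3222077190876007), (0.028530685231089592, 0.08356679975986481), 0.31550371646881104)
w 192 [422.5 278.7] [ 0.3328 -0.3186  0.043 ] ((0.3334200978279114, -0.3188546597957611), (0.08405989408493042, 0.029182206839323044), 87.85481262207031)
base ((0.40041714906692505, -0.32187506556510925), (0.09495260566473007, 0.17753319442272186), 87.89229583740234) 1889
[[ 0.28314698 -0.95907179 -0.00301363]
 [-0.91538437 -0.27118408  0.29754101]
 [-0.28618044 -0.08148921 -0.95470428]] [ 0.23528404 -0.52896974  0.37260164] 351.266674461945 321.3358800975293 201.97685906361318
row [ 7.318 -3.86  -4.22 ] turn -7.851 now [ 0.1631 -0.5509  0.1909] yaw -73.51 q6 -0.12 clk 0.15
```

```bash
python3 -c "
from h import *
goto(.52,-.08,.27,-5.6)"
```

```text
row [11.897 -8.758 -1.962] turn -6.791 now [ 0.1631 -0.5509  0.1909] yaw -73.51 q6 -0.12 clk 0.15
```

>>> play_rows(
  motion=[
    [1.2,-0.9,-1.0,-0.7,45],
    [2.4,-1.8,-2.0,-1.4,45],
    [3.6,-2.7,-2.0,-2.2,45],
    [4.8,-3.6,-2.0,-3.0,45],
    [6.0,-4.4,-2.0,-3.8,45],
  ],
  newtons=60,
)

```text
clock: 0.78
position: [0.3399, -0.3181, 0.2718]
ee_rot: [0.0, 0.888, 0.46, 0.0]
contact_force: [0.5, -1.2, -0.2]
width: 0.045
gripper_force: 0.0
```

```bash
python3 -c "
from h import *
goto(.5463,-.0783,.25,-5.6)"
```

```text
row [7.874 0.748 0.546] turn -2.969 now [ 0.3399 -0.3181  0.2718] yaw -35.29 q6 -0.29 clk 0.78
```

>>> play_rows(
  motion=[
    [1.5,0.1,0.0,-0.6,45],
    [3.0,0.3,0.0,-1.3,45],
    [4.5,0.4,0.1,-2.0,45],
    [6.0,0.6,0.3,-2.6,45],
    [7.4,0.7,0.5,-2.95,45],
  ],
)

```text
clock: 1.4
position: [0.535, -0.0933, 0.2512]
ee_rot: [0.0, 0.742, 0.67, -0.0]
contact_force: [0.8, -0.7, -0.4]
width: 0.0451
gripper_force: 0.0
```

>>> play_rows(
  motion=[
    [0,0,0,0,45],
  ],
)

```text
clock: 1.52
position: [0.5351, -0.0917, 0.25]
ee_rot: [-0.001, 0.741, 0.671, -0.0]
contact_force: [0.4, -0.4, 0.3]
width: 0.045
gripper_force: 0.0
```

```bash
python3 - <<'E'
from h import *
goto(.5463,-.0783,.117,-5.6)
c=manip.get_image("wrist");cv2.imwrite("pics/w1.png",c["img"][:,:,::-1]);P=cloud(c)
m=(P[...,2]>.145)&(P[...,2]<.17)&(abs(P[...,0]-.55)<.04)&(abs(P[...,1])<.18)
for a,ce,b in blobs(m,60): 
  r=cv2.minAreaRect(P[b][:,:2].astype(np.float32));print(a,ce.round(1),P[b].mean(0).round(4),r)
E
```

```text
row [0.355 0.252 3.325] turn -0.009 now [ 0.5351 -0.0917  0.25  ] yaw -5.69 q6 -0.2 clk 1.52
282 [336.8   5.6] [0.5582 0.042  0.1552] ((0.5586020946502686, 0.04280264675617218), (0.007832802832126617, 0.01727008819580078), 83.54737091064453)
1422 [336.   79.1] [ 0.5533 -0.0068  0.1568] ((0.5537081956863403, -0.0069932956248521805), (0.045308586210012436, 0.017071017995476723), 84.48728942871094)
1154 [335.1 170.4] [ 0.5465 -0.0753  0.1565] ((0.5469623804092407, -0.07671090960502625), (0.04576115682721138, 0.01712612807750702), 84.43824768066406)
995 [334.4 249. ] [ 0.5399 -0.1436  0.1561] ((0.5401099920272827, -0.1459638923406601), (0.045410774648189545, 0.016980400308966637), 84.44596862792969)
```

View pics/w1.png

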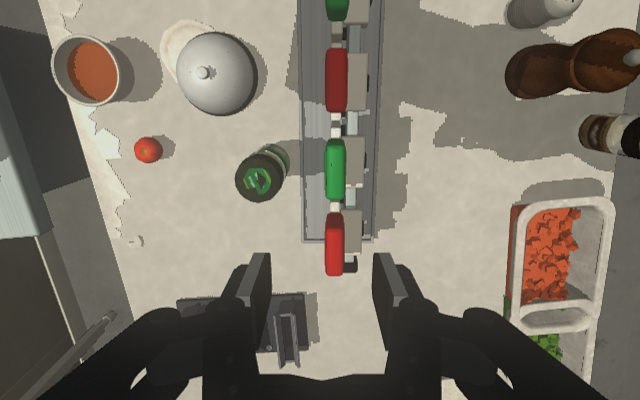

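The wrist view shows the third green grip at (335,170), between the red ones at (336,79) and (334,249). The open fingers are below it, and the spice jar is at (262,172), clear of the approach.

>>> play_rows(
  motion=[
    [0.36,0.25,0.5,0,45],
    [0.36,0.25,1.5,0,45],
    [0.36,0.25,2.5,0,45],
    [0.36,0.25,3.2,0,45],
    [0.36,0.25,3.33,0,45],
  ],
)

```text
clock: 2.2
position: [0.543, -0.0828, 0.1168]
ee_rot: [-0.002, 0.744, 0.668, -0.001]
contact_force: [-1.1, 0.1, 0.4]
width: 0.045
gripper_force: 0.0
```

>>> play_rows(
  motion=[
    [0,0,0,0,0],
    [0,0,0,0,0],
    [0,0,0,0,0],
    [0,0,0,0,0],
  ],
)

```text
clock: 2.7
position: [0.5457, -0.0819, 0.1191]
ee_rot: [0.001, 0.743, 0.669, 0.0]
contact_force: [0.2, -0.3, 1.0]
width: 0.0004
gripper_force: 0.6
```

>>> play_rows(
  motion=[
    [0,0,0,0,0],
  ],
)

```text
clock: 2.82
position: [0.5457, -0.0819, 0.119]
ee_rot: [0.001, 0.743, 0.669, 0.0]
contact_force: [-0.4, -0.1, 2.6]
width: -0.0001
gripper_force: 1.4
```

```bash
python3 - <<'E'
from h import *
goto(.5463,-.0783,.117,-5.6)
d={n:manip.get_image(n) for n in("wrist","side")}
cv2.imwrite("pics/w2.png",np.hstack([cv2.resize(d["wrist"]["img"],(400,250)),cv2.resize(d["side"]["img"][120:270,240:400],(400,375),interpolation=cv2.INTER_CUBIC)[:250]])[:,:,::-1])
E
```

```text
row [0.091 0.006 0.05 ] turn -0.04 now [ 0.5457 -0.0819  0.119 ] yaw -6.0 q6 -0.17 clk 2.83
```

View pics/w2.png

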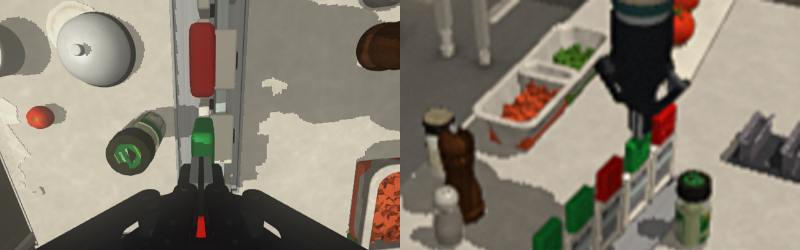

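The wrist crop shows the fingers shut just beside or over the green grip, whose lower half is hidden, and the side crop shows the fingertips near the top of that grip. A width of 0 means nothing is held, so I'm checking where the tips really are.

```bash
python3 - <<'E'
from h import *
for n in("side","top"):
    c=manip.get_image(n);P=cloud(c);H=hsv(c)
    m=(H[...,2]<70)&(H[...,1]<120)&(np.hypot(P[...,0]-.546,P[...,1]+.082)<.06)&(P[...,2]>.1)
    q=P[m];
    for lo in np.arange(.11,.24,.01):
        s=q[(q[:,2]>=lo)&(q[:,2]<lo+.01)]
        if len(s): print(n,round(lo,2),len(s),s.min(0).round(3),s.max(0).round(3))
    for k in("green","red"):
        for a,ce,b in blobs(colour(c,k)&(np.hypot(P[...,0]-.546,P[...,1]+.08)<.12),10): print(k,a,ce.round(),P[b].min(0).round(3),P[b].max(0).round(3))
s=manip.get_state();print(s["contact_force"],s["qpos"],s["width"],s["gripper_force"])
E
```

```text
side 0.16 5 [ 0.539 -0.078  0.163] [ 0.558 -0.073  0.169]
side 0.17 8 [ 0.532 -0.078  0.171] [ 0.558 -0.071  0.178]
side 0.18 15 [ 0.533 -0.078  0.18 ] [ 0.557 -0.069  0.189]
side 0.19 14 [ 0.532 -0.078  0.19 ] [ 0.556 -0.069  0.199]
side 0.2 32 [ 0.521 -0.096  0.201] [ 0.576 -0.066  0.21 ]
side 0.21 63 [ 0.513 -0.092  0.21 ] [ 0.584 -0.066  0.22 ]
side 0.22 44 [ 0.507 -0.093  0.221] [ 0.591 -0.063  0.229]
side 0.23 68 [ 0.497 -0.092  0.23 ] [ 0.594 -0.06   0.24 ]
green 99 [334. 181.] [ 0.533 -0.093  0.118] [ 0.556 -0.052  0.17 ]
green 28 [357. 192.] [ 0.462 -0.105  0.101] [ 0.488 -0.077  0.108]
green 10 [361. 209.] [ 0.451 -0.086  0.039] [ 0.455 -0.071  0.058]
red 12 [349. 132.] [ 0.507 -0.093  0.295] [ 0.51  -0.082  0.333]
red 114 [345. 169.] [ 0.5   -0.167  0.119] [ 0.548 -0.063  0.23 ]
red 141 [323. 192.] [ 0.543 -0.027  0.116] [0.564 0.019 0.163]
top 0.15 1 [ 0.544 -0.056  0.152] [ 0.544 -0.056  0.152]
top 0.2 1 [ 0.519 -0.068  0.208] [ 0.519 -0.068  0.208]
top 0.21 3 [ 0.513 -0.067  0.213] [ 0.521 -0.067  0.219]
top 0.22 5 [ 0.507 -0.069  0.223] [ 0.517 -0.066  0.23 ]
top 0.23 8 [ 0.5   -0.089  0.23 ] [ 0.51  -0.065  0.24 ]
red 69 [313. 195.] [ 0.546 -0.017  0.152] [0.561 0.012 0.161]
red 44 [369. 202.] [ 0.5   -0.167  0.155] [ 0.54  -0.087  0.526]
[-0.47618075  0.43479872  4.18690603] [-2.75008068e-01  2.91413191e-01  1.67168096e+00 -1.53848061e-04
  1.17733621e+00 -1.70119569e-01] -0.00038476863713302566 2.3042209970299155
```

```bash
python3 - <<'E'
from h import *
c=manip.get_image("wrist");P=cloud(c);print(-c["R"].T@c["t"],manip.get_state()["position"])
for v in range(225,330,8): print(v,[tuple(P[v,u].round(3)) for u in(310,324,338)],c["img"][v,324])
E
```

```text
[ 0.55264448 -0.00564595  0.30067859] [ 0.54567413 -0.08190071  0.11891697]
225 [(np.float64(0.542), np.float64(-0.06), np.float64(0.156)), (np.float64(0.548), np.float64(-0.06), np.float64(0.158)), (np.float64(0.554), np.float64(-0.061), np.float64(0.157))] [ 59 157  76]
233 [(np.float64(0.542), np.float64(-0.064), np.float64(0.157)), (np.float64(0.548), np.float64(-0.064), np.float64(0.158)), (np.float64(0.554), np.float64(-0.065), np.float64(0.157))] [46 99 52]
241 [(np.float64(0.541), np.float64(-0.068), np.float64(0.157)), (np.float64(0.547), np.float64(-0.068), np.float64(0.159)), (np.float64(0.553), np.float64(-0.069), np.float64(0.157))] [46 99 52]
249 [(np.float64(0.541), np.float64(-0.071), np.float64(0.157)), (np.float64(0.547), np.float64(-0.072), np.float64(0.158)), (np.float64(0.553), np.float64(-0.073), np.float64(0.156))] [ 44 100  51]
257 [(np.float64(0.541), np.float64(-0.07), np.float64(0.169)), (np.float64(0.547), np.float64(-0.07), np.float64(0.169)), (np.float64(0.553), np.float64(-0.076), np.float64(0.158))] [42 43 38]
265 [(np.float64(0.541), np.float64(-0.069
[... 1008 characters left out ...]
46), np.float64(-0.075), np.float64(0.196)), (np.float64(0.551), np.float64(-0.07), np.float64(0.205))] [38 37 36]
313 [(np.float64(0.543), np.float64(-0.068), np.float64(0.209)), (np.float64(0.546), np.float64(-0.078), np.float64(0.196)), (np.float64(0.551), np.float64(-0.07), np.float64(0.209))] [36 35 33]
321 [(np.float64(0.543), np.float64(-0.069), np.float64(0.212)), (np.float64(0.546), np.float64(-0.081), np.float64(0.196)), (np.float64(0.551), np.float64(-0.071), np.float64(0.212))] [33 32 30]
329 [(np.float64(0.543), np.float64(-0.069), np.float64(0.217)), (np.float64(0.545), np.float64(-0.085), np.float64(0.195)), (np.float64(0.551), np.float64(-0.07), np.float64(0.216))] [33 32 30]
```

The wrist depth puts the shut fingertips at (0.547, -0.081, ~0.160) while the state reports z 0.119. The real tips are therefore about 41 mm above the reported TCP, and x and y agree. I'll lift, open, and go about 40 mm deeper.

>>> play_rows(
  motion=[
    [0.05,0,-0.7,0,0],
    [0.09,0,-1.0,0,45],
    [0.09,0.01,-1.0,0,45],
    [0.09,0.01,-1.0,0,45],
    [0.09,0.01,-1.0,0,45],
  ],
)

```text
clock: 3.7
position: [0.5454, -0.0781, 0.1574]
ee_rot: [-0.001, 0.743, 0.669, -0.001]
contact_force: [0.4, 0.3, 0.0]
width: 0.0448
gripper_force: 0.0
```

```bash
python3 - <<'E'
from h import *
goto(.5463,-.0783,.080,-5.6)
c=manip.get_image("side");P=cloud(c);H=hsv(c)
m=(H[...,2]<70)&(H[...,1]<120)&(np.hypot(P[...,0]-.546,P[...,1]+.082)<.06)&(P[...,2]>.1)
z=np.sort(P[m][:,2]);print(z[:12].round(3))
E
```

```text
row [-0.002  0.027  1.934] turn -0.041 now [ 0.5454 -0.0781  0.1574] yaw -6.01 q6 -0.16 clk 3.7
[0.101 0.103 0.104 0.106 0.204 0.206 0.208 0.208 0.209 0.21  0.211 0.211]
```

>>> play_rows(
  motion=[
    [0,0.02,0.6,-0.04,45],
    [0,0.02,1.2,-0.04,45],
    [0,0.02,1.7,-0.04,45],
    [0,0.02,1.9,-0.04,45],
    [0,0.02,1.93,-0.04,45],
  ],
)

```text
clock: 4.38
position: [0.5466, -0.0783, 0.0807]
ee_rot: [-0.0, 0.741, 0.672, -0.0]
contact_force: [-0.2, 0.3, 0.1]
width: 0.0448
gripper_force: 0.0
```

>>> play_rows(
  motion=[
    [0,0,0,0,5],
    [0,0,0,0,5],
    [0,0,0,0,5],
    [0,0,0,0,5],
  ],
)

```text
clock: 4.88
position: [0.5483, -0.0787, 0.0823]
ee_rot: [0.001, 0.741, 0.672, 0.001]
contact_force: [2.2, -0.5, 5.4]
width: 0.0151
gripper_force: 59.2
```

>>> play_rows(
  motion=[
    [0,0,-0.3,0,5],
    [0,0,-0.7,0,5],
    [0,0,-1.1,0,5],
    [0,0,-1.5,0,5],
    [0,0,-2.0,0,5],
  ],
)

```text
clock: 5.5
position: [0.5459, -0.0782, 0.1619]
ee_rot: [-0.001, 0.741, 0.672, -0.0]
contact_force: [-0.0, 0.0, -1.6]
width: 0.0149
gripper_force: 60.7
```

>>> play_rows(
  motion=[
    [0,0,-0.9,0,5],
    [0,0,-1.8,0,5],
    [0,0,-2.2,0,5],
  ],
)

```text
clock: 5.88
position: [0.5473, -0.0785, 0.2518]
ee_rot: [0.001, 0.741, 0.672, 0.001]
contact_force: [-0.3, -1.0, -1.8]
width: 0.0156
gripper_force: 60.5
```

```bash
python3 - <<'E'
from h import *
goto(.4655,-.324,.25,-2.3)
c=manip.get_image("side");P=cloud(c);g=colour(c,"green")
for a,ce,b in blobs(g&(abs(P[...,1]+.08)<.06),15): print(a,ce,P[b].min(0),P[b].max(0))
E
```

```text
row [-6.308 -1.436  0.046] turn -0.331 now [ 0.5473 -0.0785  0.2518] yaw -5.61 q6 -0.17 clk 5.88
86 [332.97674419 133.65116279] [ 0.53912489 -0.08637088  0.28819308] [ 0.55713994 -0.05195961  0.32996412]
23 [356.34782609 191.43478261] [ 0.46497113 -0.10276341  0.10282092] [ 0.48776101 -0.08076303  0.10932227]
```

>>> play_rows(
  motion=[
    [-1.2,-0.3,0,-0.1,5],
    [-2.5,-0.6,0,-0.2,5],
    [-3.8,-0.9,0,-0.3,5],
    [-5.1,-1.2,0,-0.33,5],
    [-6.3,-1.43,0,-0.33,5],
  ],
)

```text
clock: 6.55
position: [0.4637, -0.3245, 0.2477]
ee_rot: [-0.001, 0.721, 0.693, -0.0]
contact_force: [0.5, -0.3, -2.2]
width: 0.0154
gripper_force: 60.6
```

>>> play_rows(
  motion=[
    [0,0,0,0,5],
    [0,0,1.0,0,5],
    [0,0,2.0,0,5],
    [0,0,2.4,0,5],
    [0,0,2.4,0,5],
  ],
)

```text
clock: 7.18
position: [0.4649, -0.3223, 0.1521]
ee_rot: [-0.001, 0.721, 0.693, -0.0]
contact_force: [0.7, 0.2, -0.2]
width: 0.0153
gripper_force: 60.5
```

```bash
python3 - <<'E'
from h import *
goto(.4655,-.324,.115,-2.3)
c=manip.get_image("wrist");cv2.imwrite("pics/w3.png",c["img"][:,:,::-1])
c=manip.get_image("side");P=cloud(c);g=colour(c,"green")
for a,ce,b in blobs(g&(abs(P[...,1]+.32)<.06),15): print(a,ce,P[b].min(0),P[b].max(0))
E
```

```text
row [-0.043  0.02   0.928] turn 0.003 now [ 0.4649 -0.3223  0.1521] yaw -2.27 q6 -0.69 clk 7.17
68 [384.54411765 131.02941176] [ 0.45788535 -0.33890215  0.19205916] [ 0.4743773 -0.2940042  0.2326171]
```

View pics/w3.png

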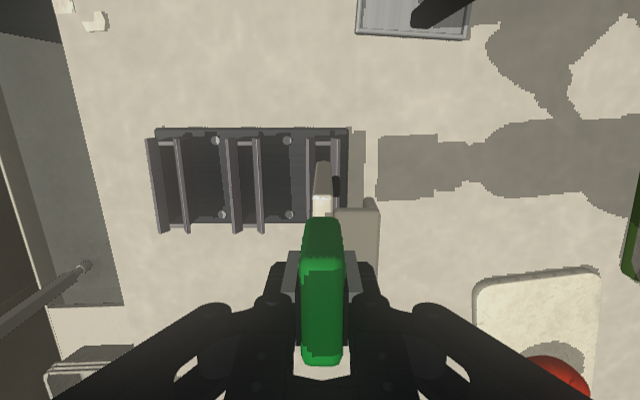

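The wrist view shows the held green insert with its plate edge at (322,190), lined up over the third pocket at (325,180), with the hook on its right side.

>>> play_rows(
  motion=[
    [-0.04,0.02,0.5,0,5],
    [-0.04,0.02,1.0,0,5],
    [-0.04,0.02,1.4,0,5],
    [-0.04,0.02,1.6,0,5],
    [-0.04,0.02,1.7,0,5],
  ],
)

```text
clock: 7.9
position: [0.4655, -0.3252, 0.0852]
ee_rot: [-0.0, 0.721, 0.693, -0.0]
contact_force: [-2.0, 0.2, 0.3]
width: 0.0152
gripper_force: 60.8
```

>>> play_rows(
  motion=[
    [0,0,0.15,0,5],
    [0,0,0.3,0,5],
    [0,0,0.42,0,5],
    [0,0,0.5,0,5],
  ],
)

```text
clock: 8.4
position: [0.4659, -0.3252, 0.0653]
ee_rot: [-0.0, 0.721, 0.693, -0.0]
contact_force: [-4.1, 1.4, 17.4]
width: 0.0156
gripper_force: 63.5
```

```bash
python3 - <<'E'
from h import *
goto(.4655,-.324,.065,-2.3)
print(manip.get_state()["contact_force"])
c=manip.get_image("side");P=cloud(c);g=colour(c,"green")
for a,ce,b in blobs(g&(abs(P[...,1]+.32)<.06),15): print(a,ce,P[b].min(0),P[b].max(0))
E
```

```text
row [ 0.031 -0.012  0.009] turn -0.001 now [ 0.4659 -0.3252  0.0653] yaw -2.31 q6 -0.69 clk 8.4
[-4.1170864   1.4451613  17.36857866]
59 [382.55932203 152.98305085] [ 0.45788829 -0.33771964  0.10396784] [ 0.4749869  -0.29560948  0.14526844]
```

>>> play_rows(
  motion=[
    [0,0,0,0,30],
    [0,0,0,0,32],
    [0,0,0,0,32],
    [0,0,-1.2,0,32],
    [0,0,-2.6,0,45],
  ],
)

```text
clock: 9.07
position: [0.4656, -0.3247, 0.1693]
ee_rot: [-0.001, 0.721, 0.693, 0.0]
contact_force: [0.3, -1.3, -1.1]
width: 0.0449
gripper_force: 0.0
```

```bash
python3 - <<'E'
from h import *
goto(.5604,.0602,.17,-5.6)
c=manip.get_image("side");P=cloud(c);g=colour(c,"green")
for a,ce,b in blobs(g&(abs(P[...,1]+.32)<.06),15): print(a,ce,P[b].min(0),P[b].max(0))
E
```

```text
row [ 9.710e+00  1.978e+00 -5.000e-03] turn 0.328 now [ 0.4656 -0.3247  0.1693] yaw -2.32 q6 -0.69 clk 9.07
74 [385.35135135 152.78378378] [ 0.44938454 -0.34110559  0.10319971] [ 0.46699122 -0.29777697  0.14573673]
```

>>> play_rows(
  motion=[
    [1.4,0.3,0,0.1,45],
    [2.9,0.6,0,0.2,45],
    [4.4,0.9,0,0.3,45],
    [5.9,1.2,0,0.33,45],
    [7.4,1.5,0,0.33,45],
  ],
)

```text
clock: 9.75
position: [0.5386, -0.0299, 0.1693]
ee_rot: [0.001, 0.741, 0.672, 0.001]
contact_force: [0.5, -0.1, -0.2]
width: 0.0451
gripper_force: 0.0
```

>>> play_rows(
  motion=[
    [1.4,0.3,0,0,45],
    [2.1,0.44,0,0,45],
    [2.3,0.47,0,0,45],
    [2.3,0.47,0,0,45],
    [2.3,0.47,0,0,45],
  ],
)

```text
clock: 10.38
position: [0.5653, 0.0565, 0.1691]
ee_rot: [0.0, 0.741, 0.671, -0.0]
contact_force: [-0.8, 0.0, -0.2]
width: 0.0448
gripper_force: 0.0
```

```bash
python3 - <<'E'
from h import *
goto(.5604,.0602,.08,-5.6)
c=manip.get_image("wrist");P=cloud(c)
m=(P[...,2]>.145)&(P[...,2]<.17)&(abs(P[...,0]-.55)<.04)&(abs(P[...,1])<.18)
for a,ce,b in blobs(m,60): 
  r=cv2.minAreaRect(P[b][:,:2].astype(np.float32));print(a,ce.round(1),P[b].mean(0).round(4),r)
E
```

```text
row [ 0.081 -0.131  2.228] turn -0.009 now [0.5653 0.0565 0.1691] yaw -5.69 q6 0.08 clk 10.38
2716 [312.9  93.5] [0.5675 0.1327 0.1569] ((0.5672642588615417, 0.1319030523300171), (0.04526957869529724, 0.01761651039123535), 84.62577056884766)
2089 [314.  215.3] [0.5608 0.0648 0.1565] ((0.5603054165840149, 0.06299986690282822), (0.04514550045132637, 0.01738177239894867), 84.61629486083984)
1680 [314.5 314.7] [ 0.5539 -0.003   0.156 ] ((0.5531911849975586, -0.006806904450058937), (0.04650083929300308, 0.01704753190279007), 84.48387145996094)
```

>>> play_rows(
  motion=[
    [0.08,-0.1,0.5,0,45],
    [0.08,-0.1,1.2,0,45],
    [0.08,-0.1,1.8,0,45],
    [0.08,-0.1,2.2,0,45],
    [0.08,-0.1,2.23,0,45],
  ],
)

```text
clock: 11.05
position: [0.5611, 0.0608, 0.079]
ee_rot: [-0.001, 0.741, 0.671, -0.001]
contact_force: [-0.4, -0.2, 0.1]
width: 0.0448
gripper_force: 0.0
```

>>> play_rows(
  motion=[
    [0,0,0,0,5],
    [0,0,0,0,5],
    [0,0,0,0,5],
    [0,0,0,0,5],
  ],
)

```text
clock: 11.55
position: [0.5629, 0.0614, 0.0811]
ee_rot: [0.001, 0.741, 0.672, 0.001]
contact_force: [0.2, -0.8, 5.6]
width: 0.0153
gripper_force: 59.2
```

>>> play_rows(
  motion=[
    [0,0,-0.3,0,5],
    [0,0,-0.7,0,5],
    [0,0,-1.1,0,5],
    [0,0,-1.5,0,5],
    [0,0,-2.0,0,5],
  ],
)

```text
clock: 12.18
position: [0.5613, 0.0615, 0.1612]
ee_rot: [-0.0, 0.741, 0.672, -0.0]
contact_force: [0.5, -0.3, -1.7]
width: 0.0155
gripper_force: 60.4
```

>>> play_rows(
  motion=[
    [0,0,-0.9,0,5],
    [0,0,-1.8,0,5],
    [0,0,-2.2,0,5],
    [0,0,-2.2,0,5],
  ],
)

```text
clock: 12.68
position: [0.5622, 0.0615, 0.2491]
ee_rot: [0.001, 0.741, 0.672, 0.001]
contact_force: [0.1, 0.6, -2.4]
width: 0.0154
gripper_force: 60.5
```

```bash
python3 - <<'E'
from h import *
goto(.3994,-.3215,.25,-2.3)
c=manip.get_image("side");P=cloud(c);g=colour(c,"green")
for a,ce,b in blobs(g&(abs(P[...,1]-.06)<.06),15): print(a,ce,P[b].min(0),P[b].max(0))
E
```

```text
row [-9.926 -3.114 -0.03 ] turn -0.331 now [0.5622 0.0615 0.2491] yaw -5.61 q6 0.08 clk 12.68
99 [306.97979798 156.75757576] [0.55418148 0.05220885 0.28631242] [0.57060362 0.08791583 0.32880008]
20 [303.   211.25] [0.55846944 0.11196748 0.13093577] [0.57003004 0.11982133 0.16032884]
```

>>> play_rows(
  motion=[
    [-1.4,-0.4,0,-0.1,5],
    [-2.8,-0.9,0,-0.2,5],
    [-4.2,-1.3,0,-0.3,5],
    [-5.6,-1.75,0,-0.33,5],
    [-7.0,-2.2,0,-0.33,5],
  ],
)

```text
clock: 13.35
position: [0.445, -0.2095, 0.246]
ee_rot: [-0.002, 0.721, 0.693, -0.0]
contact_force: [1.5, -0.6, -1.0]
width: 0.0153
gripper_force: 60.5
```

>>> play_rows(
  motion=[
    [-1.4,-0.4,0,0,5],
    [-2.4,-0.8,0,0,5],
    [-2.87,-0.93,0.8,0,5],
    [-2.87,-0.93,1.8,0,5],
    [-2.87,-0.93,2.3,0,5],
  ],
)

```text
clock: 13.98
position: [0.4026, -0.32, 0.1517]
ee_rot: [-0.004, 0.722, 0.692, 0.0]
contact_force: [-1.1, -0.2, -1.8]
width: 0.0153
gripper_force: 60.3
```

>>> play_rows(
  motion=[
    [0,0,0,0,5],
  ],
)

```text
clock: 14.1
position: [0.4031, -0.3199, 0.1527]
ee_rot: [-0.004, 0.721, 0.693, -0.0]
contact_force: [0.3, 0.3, -1.2]
width: 0.0149
gripper_force: 60.3
```

```bash
python3 - <<'E'
from h import *
goto(.3996,-.3205,.064,-2.3)
c=manip.get_image("side");P=cloud(c);g=colour(c,"green")
for a,ce,b in blobs(g&(abs(P[...,1]+.32)<.06),15): print(a,ce,P[b].min(0),P[b].max(0))
E
```

```text
row [-0.031 -0.074  2.218] turn -0.003 now [ 0.4031 -0.3199  0.1527] yaw -2.33 q6 -0.77 clk 14.1
68 [402.14705882 134.89705882] [ 0.3966829  -0.33438354  0.19311773] [ 0.41202918 -0.29221377  0.23420478]
72 [385.20833333 153.02777778] [ 0.45010502 -0.34062155  0.10029546] [ 0.46555833 -0.29640872  0.14626971]
```

>>> play_rows(
  motion=[
    [-0.03,-0.08,0.4,0,5],
    [-0.03,-0.08,0.9,0,5],
    [-0.03,-0.08,1.3,0,5],
    [-0.03,-0.08,1.6,0,5],
    [-0.03,-0.08,1.7,0,5],
  ],
)

```text
clock: 14.78
position: [0.4008, -0.3226, 0.0879]
ee_rot: [-0.001, 0.721, 0.693, -0.001]
contact_force: [-3.2, 0.4, 1.4]
width: 0.0156
gripper_force: 60.6
```

>>> play_rows(
  motion=[
    [0,0,0.15,0,5],
    [0,0,0.3,0,5],
    [0,0,0.42,0,5],
    [0,0,0.52,0,5],
  ],
)

```text
clock: 15.28
position: [0.4008, -0.3226, 0.0668]
ee_rot: [-0.001, 0.721, 0.693, -0.001]
contact_force: [-4.6, -0.2, 2.1]
width: 0.0154
gripper_force: 60.7
```

```bash
python3 - <<'E'
from h import *
goto(.3996,-.3205,.064,-2.3)
print(manip.get_state()["contact_force"])
E
```

```text
row [ 0.05  -0.033  0.071] turn 0.001 now [ 0.4008 -0.3226  0.0668] yaw -2.29 q6 -0.77 clk 15.28
[-4.64870982 -0.24337518  2.05106813]
```

>>> play_rows(
  motion=[
    [0,0,0.05,0,5],
    [0,0,0.1,0,5],
    [0,0,0.1,0,5],
  ],
)

```text
clock: 15.65
position: [0.4009, -0.3226, 0.0641]
ee_rot: [-0.001, 0.721, 0.693, -0.001]
contact_force: [-7.3, 2.1, 9.0]
width: 0.0153
gripper_force: 61.9
```

>>> play_rows(
  motion=[
    [0,0,0,0,30],
    [0,0,0,0,32],
    [0,0,0,0,32],
    [0,0,-1.2,0,32],
    [0,0,-2.6,0,45],
  ],
)

```text
clock: 16.27
position: [0.4018, -0.3223, 0.1673]
ee_rot: [-0.001, 0.721, 0.693, 0.0]
contact_force: [1.0, -1.6, -0.7]
width: 0.0448
gripper_force: 0.0
```

```bash
python3 - <<'E'
from h import *
goto(.5671,.1297,.17,-5.6)
c=manip.get_image("side");P=cloud(c);g=colour(c,"green")
for a,ce,b in blobs(g&(abs(P[...,1]+.32)<.06),15): print(a,ce,P[b].min(0),P[b].max(0))
E
```

```text
row [11.459  3.673 -0.05 ] turn 0.329 now [ 0.4018 -0.3223  0.1673] yaw -2.31 q6 -0.77 clk 16.27
71 [385.25352113 152.92957746] [ 0.45035448 -0.34230389  0.10394072] [ 0.46560192 -0.29703249  0.14489599]
78 [401.33333333 156.73076923] [ 0.39154809 -0.33932212  0.10286591] [ 0.40711039 -0.29307786  0.14570681]
```

>>> play_rows(
  motion=[
    [1.4,0.45,0,0.1,45],
    [2.9,0.93,0,0.2,45],
    [4.4,1.41,0,0.3,45],
    [5.9,1.9,0,0.33,45],
    [7.4,2.37,0,0.33,45],
  ],
)

```text
clock: 16.95
position: [0.509, -0.0308, 0.1672]
ee_rot: [0.001, 0.741, 0.672, 0.001]
contact_force: [1.7, -0.8, 0.1]
width: 0.0445
gripper_force: 0.0
```

>>> play_rows(
  motion=[
    [1.4,0.45,0,0,45],
    [2.9,0.9,0,0,45],
    [3.8,1.2,0,0,45],
    [4.05,1.3,0,0,45],
    [4.05,1.3,0,0,45],
  ],
)

```text
clock: 17.58
position: [0.5754, 0.1233, 0.1667]
ee_rot: [0.0, 0.741, 0.672, -0.0]
contact_force: [0.2, -0.1, -0.1]
width: 0.0448
gripper_force: 0.0
```

>>> play_rows(
  motion=[
    [0,0,0,0,45],
  ],
)

```text
clock: 17.7
position: [0.575, 0.122, 0.1671]
ee_rot: [0.0, 0.741, 0.671, -0.0]
contact_force: [0.9, 0.5, -0.5]
width: 0.0453
gripper_force: 0.0
```

```bash
python3 - <<'E'
from h import *
goto(.5671,.1297,.08,-5.6)
E
```

```text
row [ 0.174 -0.215  2.176] turn -0.008 now [0.575  0.122  0.1671] yaw -5.68 q6 0.19 clk 17.7
```

>>> play_rows(
  motion=[
    [0.17,-0.2,0.3,0,45],
    [0.17,-0.2,1.0,0,45],
    [0.17,-0.2,1.7,0,45],
    [0.17,-0.2,2.1,0,45],
    [0.17,-0.2,2.16,0,45],
  ],
)

```text
clock: 18.32
position: [0.567, 0.1305, 0.0796]
ee_rot: [-0.001, 0.741, 0.671, -0.001]
contact_force: [0.2, -0.3, 0.7]
width: 0.0445
gripper_force: 0.0
```

>>> play_rows(
  motion=[
    [0,0,0,0,5],
    [0,0,0,0,5],
    [0,0,0,0,5],
    [0,0,0,0,5],
  ],
)

```text
clock: 18.82
position: [0.5694, 0.1309, 0.082]
ee_rot: [0.001, 0.741, 0.672, 0.001]
contact_force: [-0.5, -0.1, 5.2]
width: 0.0157
gripper_force: 59.1
```

>>> play_rows(
  motion=[
    [0,0,-0.3,0,5],
    [0,0,-0.7,0,5],
    [0,0,-1.1,0,5],
    [0,0,-1.5,0,5],
    [0,0,-2.0,0,5],
  ],
)

```text
clock: 19.45
position: [0.5675, 0.1309, 0.1618]
ee_rot: [-0.0, 0.741, 0.672, -0.0]
contact_force: [-0.3, -0.5, -0.8]
width: 0.0156
gripper_force: 60.5
```

>>> play_rows(
  motion=[
    [0,0,-0.9,0,5],
    [0,0,-1.8,0,5],
    [0,0,-2.2,0,5],
    [0,0,-2.2,0,5],
  ],
)

```text
clock: 19.95
position: [0.5685, 0.131, 0.2499]
ee_rot: [0.001, 0.741, 0.672, 0.001]
contact_force: [0.2, 0.7, -1.1]
width: 0.0152
gripper_force: 60.4
```

```bash
python3 - <<'E'
from h import *
goto(.333,-.3187,.25,-2.3)
c=manip.get_image("side");P=cloud(c);g=colour(c,"green")
for a,ce,b in blobs(g&(abs(P[...,1]-.12)<.06),15): print(a,ce,P[b].min(0),P[b].max(0))
E
```

```text
row [-11.763  -4.76   -0.017] turn -0.331 now [0.5685 0.131  0.2499] yaw -5.61 q6 0.21 clk 19.95
105 [292.73333333 169.64761905] [0.56120104 0.12609504 0.28788011] [0.58357131 0.15740189 0.33074488]
```

>>> play_rows(
  motion=[
    [-1.4,-0.57,0,-0.1,5],
    [-2.8,-1.13,0,-0.2,5],
    [-4.2,-1.7,0,-0.3,5],
    [-5.6,-2.27,0,-0.33,5],
    [-7.0,-2.83,0,-0.33,5],
  ],
)

```text
clock: 20.62
position: [0.426, -0.1376, 0.2469]
ee_rot: [-0.002, 0.721, 0.693, -0.001]
contact_force: [0.9, -0.9, -0.8]
width: 0.0149
gripper_force: 60.4
```

>>> play_rows(
  motion=[
    [-1.4,-0.57,0,0,5],
    [-2.8,-1.13,0,0,5],
    [-4.2,-1.7,0,0,5],
    [-4.73,-1.9,0.5,0,5],
    [-4.73,-1.9,1.5,0,5],
  ],
)

```text
clock: 21.25
position: [0.3438, -0.325, 0.1875]
ee_rot: [0.001, 0.722, 0.691, -0.0]
contact_force: [0.2, -0.3, -1.5]
width: 0.0156
gripper_force: 60.3
```

>>> play_rows(
  motion=[
    [0,0,0.5,0,5],
    [0,0,0.8,0,5],
    [0,0,0.8,0,5],
  ],
)

```text
clock: 21.62
position: [0.3439, -0.3218, 0.1554]
ee_rot: [-0.002, 0.721, 0.693, 0.0]
contact_force: [-0.0, 0.2, -0.4]
width: 0.0151
gripper_force: 60.2
```

```bash
python3 - <<'E'
from h import *
goto(.333,-.3175,.0645,-2.3)
E
```

```text
row [ 0.09  -0.273  2.275] turn -0.0 now [ 0.3439 -0.3218  0.1554] yaw -2.3 q6 -0.86 clk 21.62
```

>>> play_rows(
  motion=[
    [0.08,-0.27,0,0,5],
    [0.08,-0.27,0.5,0,5],
    [0.08,-0.27,1.0,0,5],
    [0.08,-0.27,1.0,0,5],
  ],
)

```text
clock: 22.12
position: [0.333, -0.3182, 0.1166]
ee_rot: [-0.001, 0.721, 0.693, -0.0]
contact_force: [-0.2, -0.1, -0.8]
width: 0.0152
gripper_force: 60.2
```

```bash
python3 - <<'E'
from h import *
goto(.333,-.3178,.0645,-2.3)
E
```

```text
row [0.007 0.002 1.302] turn -0.0 now [ 0.333  -0.3182  0.1166] yaw -2.3 q6 -0.87 clk 22.12
```

>>> play_rows(
  motion=[
    [0,0,0.4,0,5],
    [0,0,0.7,0,5],
    [0,0,0.9,0,5],
    [0,0,1.05,0,5],
    [0,0,1.2,0,5],
  ],
)

```text
clock: 22.75
position: [0.3338, -0.3192, 0.0686]
ee_rot: [0.0, 0.721, 0.693, -0.0]
contact_force: [-0.6, -0.3, -0.6]
width: 0.0151
gripper_force: 60.6
```

>>> play_rows(
  motion=[
    [0,0,0.07,0,5],
    [0,0,0.13,0,5],
    [0,0,0.13,0,5],
  ],
)

```text
clock: 23.12
position: [0.334, -0.3192, 0.065]
ee_rot: [0.0, 0.721, 0.693, -0.0]
contact_force: [-2.9, 1.8, 10.8]
width: 0.0152
gripper_force: 62.1
```

```bash
python3 - <<'E'
from h import *
goto(.333,-.3178,.0645,-2.3)
E
```

```text
row [ 0.034 -0.027  0.014] turn 0.0 now [ 0.334  -0.3192  0.065 ] yaw -2.3 q6 -0.87 clk 23.12
```

Home, with 11 N on the floor. I'll release it and go for the right-hand red, at (0.5395, -0.1473).

>>> play_rows(
  motion=[
    [0,0,0,0,30],
    [0,0,0,0,32],
    [0,0,0,0,32],
    [0,0,-1.2,0,32],
    [0,0,-2.6,0,45],
  ],
)

```text
clock: 23.75
position: [0.3334, -0.3184, 0.1677]
ee_rot: [-0.001, 0.721, 0.693, 0.0]
contact_force: [-0.2, -1.1, 0.2]
width: 0.0448
gripper_force: 0.0
```

```bash
python3 - <<'E'
from h import *
goto(.5395,-.1473,.17,-5.6)
c=manip.get_image("side");P=cloud(c);g=colour(c,"green")
for a,ce,b in blobs(g&(abs(P[...,1]+.32)<.06),15): print(a,ce,P[b].min(0),P[b].max(0))
E
```

```text
row [ 4.481  4.974 -0.056] turn 0.328 now [ 0.3334 -0.3184  0.1677] yaw -2.32 q6 -0.87 clk 23.75
71 [385.1971831  152.98591549] [ 0.45054394 -0.34324777  0.10274248] [ 0.46566356 -0.29769391  0.14418198]
76 [401.28947368 156.88157895] [ 0.390856   -0.34102312  0.10463695] [ 0.406415   -0.29423333  0.14486641]
75 [421.49333333 162.14666667] [ 0.31960891 -0.34191389  0.10221532] [ 0.33496539 -0.28986295  0.14460799]
```

>>> play_rows(
  motion=[
    [0.9,1.0,0,0.1,45],
    [1.8,2.0,0,0.2,45],
    [2.7,3.0,0,0.3,45],
    [3.6,4.0,0,0.33,45],
    [4.48,4.97,0,0.33,45],
  ],
)

```text
clock: 24.42
position: [0.5412, -0.1468, 0.1672]
ee_rot: [0.0, 0.741, 0.672, -0.0]
contact_force: [-0.1, -0.8, -0.0]
width: 0.045
gripper_force: 0.0
```

>>> play_rows(
  motion=[
    [0,0,0,0,45],
    [0,0,0,0,45],
  ],
)

```text
clock: 24.68
position: [0.5392, -0.148, 0.1669]
ee_rot: [-0.0, 0.741, 0.672, -0.001]
contact_force: [-0.6, -0.6, 0.1]
width: 0.0448
gripper_force: 0.0
```

```bash
python3 - <<'E'
from h import *
goto(.5395,-.1473,.08,-5.6)
E
```

```text
row [0.019 0.008 2.174] turn 0.004 now [ 0.5392 -0.148   0.1669] yaw -5.56 q6 -0.29 clk 24.68
```

>>> play_rows(
  motion=[
    [0.02,0,0.5,0,45],
    [0.02,0,1.1,0,45],
    [0.02,0,1.7,0,45],
    [0.02,0,2.1,0,45],
    [0.02,0,2.17,0,45],
  ],
)

```text
clock: 25.3
position: [0.5386, -0.1477, 0.0799]
ee_rot: [-0.001, 0.741, 0.671, -0.001]
contact_force: [-0.0, -0.2, 0.4]
width: 0.0448
gripper_force: 0.0
```

>>> play_rows(
  motion=[
    [0,0,0,0,5],
    [0,0,0,0,5],
    [0,0,0,0,5],
    [0,0,0,0,5],
  ],
)

```text
clock: 25.8
position: [0.5414, -0.1478, 0.082]
ee_rot: [0.002, 0.741, 0.672, 0.001]
contact_force: [0.9, -1.7, 5.2]
width: 0.0154
gripper_force: 59.6
```

>>> play_rows(
  motion=[
    [0,0,-0.3,0,5],
    [0,0,-0.7,0,5],
    [0,0,-1.1,0,5],
    [0,0,-1.5,0,5],
    [0,0,-2.0,0,5],
  ],
)

```text
clock: 26.42
position: [0.539, -0.147, 0.1615]
ee_rot: [-0.001, 0.741, 0.672, -0.0]
contact_force: [-0.3, 0.8, -0.7]
width: 0.0152
gripper_force: 60.7
```

>>> play_rows(
  motion=[
    [0,0,-0.9,0,5],
    [0,0,-1.8,0,5],
    [0,0,-2.2,0,5],
    [0,0,-2.2,0,5],
  ],
)

```text
clock: 26.92
position: [0.5401, -0.1473, 0.2497]
ee_rot: [0.001, 0.741, 0.672, 0.0]
contact_force: [-0.1, -0.3, -1.7]
width: 0.0154
gripper_force: 60.5
```

```bash
cat >> h.py <<'E'
def bowl():
    c=manip.get_image("top");P=cloud(c)
    m=(P[...,2]>.088)&(P[...,2]<.11)&(np.hypot(P[...,0]-.41,P[...,1]-.31)<.22)
    q=P[m][:,:2]
    for _ in range(3):
        s=np.linalg.lstsq(np.c_[2*q,np.ones(len(q))],(q**2).sum(1),rcond=None)[0];r=np.sqrt(s[2]+s[:2]@s[:2])
        q=q[abs(np.hypot(*(q-s[:2]).T)-r)<.01]
    print("bowl",s[:2].round(4),r.round(4),len(q));return c,P
E
python3 - <<'E'
from h import *
bowl();goto(.415,.302,.26,-5.6)
E
```

```text
bowl [0.3916 0.265 ] 0.1034 1094
row [10.868 -4.192 -0.287] turn -0.001 now [ 0.5394 -0.147   0.2483] yaw -5.61 q6 -0.29 clk 26.98
```

The bowl has been knocked: it is now at (0.392, 0.265).

```bash
python3 -c "
from h import *
goto(.382,.265,.26,-5.6)"
```

```text
row [ 9.867 -4.922 -0.287] turn -0.001 now [ 0.5394 -0.147   0.2483] yaw -5.61 q6 -0.29 clk 26.98
```

>>> play_rows(
  motion=[
    [1.3,-0.65,-0.2,0,5],
    [2.6,-1.3,-0.3,0,5],
    [3.9,-1.95,-0.3,0,5],
    [5.2,-2.6,-0.3,0,5],
    [6.5,-3.25,-0.3,0,5],
  ],
)

```text
clock: 27.6
position: [0.4339, 0.1256, 0.2589]
ee_rot: [-0.001, 0.741, 0.671, -0.001]
contact_force: [0.9, 0.8, -1.0]
width: 0.0154
gripper_force: 60.7
```

>>> play_rows(
  motion=[
    [1.3,-0.65,0,0,5],
    [2.6,-1.3,0,0,5],
    [3.3,-1.65,0,0,5],
    [3.37,-1.67,0,0,5],
    [3.37,-1.67,0,0,5],
  ],
)

```text
clock: 28.22
position: [0.3822, 0.2641, 0.2595]
ee_rot: [0.0, 0.741, 0.672, -0.001]
contact_force: [0.9, -0.8, -1.2]
width: 0.0153
gripper_force: 60.6
```

```bash
python3 - <<'E'
from h import *
goto(.382,.265,.062,-5.6)
c,P=bowl()
c=manip.get_image("side");cv2.imwrite("pics/s4.png",c["img"][:,:,::-1])
E
```

```text
row [3.200e-02 1.000e-03 4.938e+00] turn 0.001 now [0.3822 0.2641 0.2595] yaw -5.59 q6 0.55 clk 28.23
bowl [0.3916 0.2647] 0.1033 826
```

View pics/s4.png

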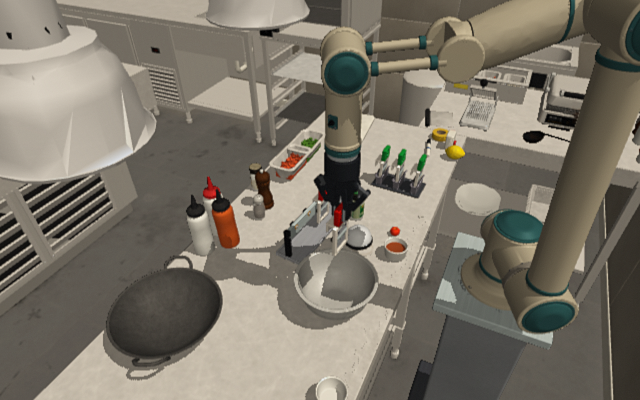

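The side view shows the red insert held over the bowl at (337,240), with the bowl at (337,280), and three greens standing in the caddy around (400,165).

>>> play_rows(
  motion=[
    [0.03,0,1.0,0,5],
    [0.03,0,2.2,0,5],
    [0.03,0,3.4,0,5],
    [0.03,0,4.3,0,5],
    [0.03,0,4.7,0,5],
  ],
)

```text
clock: 28.95
position: [0.3818, 0.264, 0.0705]
ee_rot: [-0.0, 0.742, 0.671, -0.002]
contact_force: [0.8, 0.1, -0.6]
width: 0.015
gripper_force: 60.6
```

>>> play_rows(
  motion=[
    [0,0,0.1,0,5],
    [0,0,0.2,0,5],
    [0,0,0.24,0,5],
  ],
)

```text
clock: 29.32
position: [0.3835, 0.2661, 0.0637]
ee_rot: [0.0, 0.741, 0.671, 0.001]
contact_force: [-0.1, -0.0, -2.1]
width: 0.0153
gripper_force: 60.5
```

>>> play_rows(
  motion=[
    [0,0,0,0,25],
    [0,0,0,0,40],
    [0,0,0,0,40],
    [0,0,-1.0,0,40],
    [0,0,-2.5,0,40],
  ],
)

```text
clock: 29.95
position: [0.3813, 0.2654, 0.1628]
ee_rot: [-0.001, 0.741, 0.672, -0.002]
contact_force: [1.5, -0.7, 0.4]
width: 0.0402
gripper_force: 0.0
```

>>> play_rows(
  motion=[
    [-0.4,0.2,-1.0,0,45],
    [-1.4,0.7,-1.0,0,45],
    [-2.7,1.35,-1.0,0,45],
    [-4.0,2.0,-1.0,0,45],
    [-5.2,2.7,-1.0,0,45],
  ],
)

```text
clock: 30.58
position: [0.4702, 0.0469, 0.2035]
ee_rot: [0.0, 0.741, 0.672, 0.0]
contact_force: [0.7, -0.2, -0.5]
width: 0.0449
gripper_force: 0.0
```

```bash
python3 - <<'E'
from h import *
goto(.553,-.0091,.18,-5.6)
c,P=bowl();I=c["img"]
s=manip.get_image("side")["img"]
cv2.imwrite("pics/b5.png",np.hstack([cv2.resize(I[190:310,140:300],(480,360),interpolation=cv2.INTER_CUBIC),cv2.resize(s[220:340,270:400],(310,360))])[:,:,::-1])
for a,ce,b in blobs(colour(c,"red")&(np.hypot(P[...,0]-.39,P[...,1]-.265)<.15),10): print(a,ce,P[b].mean(0),P[b].max(0))
E
```

```text
row [-1.191  2.196  0.589] turn -0.001 now [0.4702 0.0469 0.2035] yaw -5.61 q6 0.05 clk 30.57
bowl [0.39  0.266] 0.1023 727
201 [215.960199   232.49751244] [0.45363707 0.25831731 0.09392759] [0.47144236 0.28015014 0.10766364]
```

View pics/b5.png

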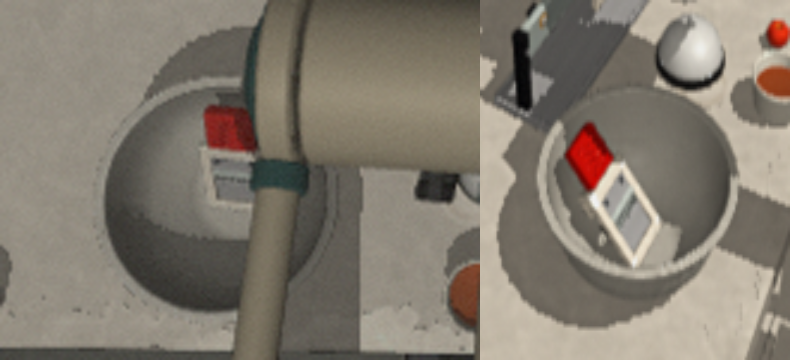

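The red insert lies in the bowl leaning on the far wall, its grip at (230,130) in the left crop and inside the rim. The bowl is level.

>>> play_rows(
  motion=[
    [-0.3,0.5,0,0,45],
    [-0.6,1.1,0.3,0,45],
    [-1.0,1.8,0.5,0,45],
    [-1.19,2.2,0.6,0,45],
    [-1.19,2.2,0.6,0,45],
  ],
)

```text
clock: 31.3
position: [0.5535, -0.0072, 0.1785]
ee_rot: [-0.0, 0.741, 0.672, -0.0]
contact_force: [-0.2, 0.7, -0.0]
width: 0.0448
gripper_force: 0.0
```

>>> play_rows(
  motion=[
    [0,0,0,0,45],
    [0,0,0,0,45],
  ],
)

```text
clock: 31.55
position: [0.5522, -0.0067, 0.1797]
ee_rot: [0.0, 0.741, 0.672, 0.0]
contact_force: [-0.7, 0.7, -0.5]
width: 0.045
gripper_force: 0.0
```

```bash
python3 - <<'E'
from h import *
goto(.553,-.0091,.08,-5.6)
c,P=bowl()
for x in np.arange(.30,.50,.01):
    s=P[(abs(P[...,0]-x)<.005)&(abs(P[...,1]-.265)<.02)];s2=P[(abs(P[...,0]-x)<.005)&(abs(P[...,1]-.325)<.01)]
    if len(s):print(round(x,3),len(s),np.median(s[:,2]).round(3),s[:,2].max().round(3), np.median(s2[:,2]).round(3) if len(s2) else None)
E
```

```text
row [-0.058  0.026  2.492] turn 0.004 now [ 0.5522 -0.0067  0.1797] yaw -5.56 q6 -0.04 clk 31.55
bowl [0.3915 0.2651] 0.1033 1044
0.3 89 0.056 0.091 0.099
0.31 58 0.032 0.04 0.088
0.32 57 0.022 0.029 0.058
0.33 55 0.014 0.019 0.039
0.34 42 0.007 0.012 0.029
0.35 53 0.002 0.007 0.02
0.36 41 0.001 0.005 0.019
0.37 51 0.001 0.01 0.014
0.38 45 0.013 0.019 0.012
0.39 40 0.017 0.024 0.012
0.4 52 0.029 0.039 0.012
0.41 42 0.046 0.051 0.013
0.42 51 0.054 0.063 0.015
0.43 43 0.066 0.077 0.022
0.44 52 0.08 0.09 0.027
0.45 47 0.093 0.098 0.036
0.46 46 0.101 0.106 0.053
0.47 55 0.1 0.105 0.08
0.48 55 0.047 0.063 0.099
0.49 58 0.091 0.104 0.096
```

>>> play_rows(
  motion=[
    [-0.05,0.02,0.6,0,45],
    [-0.05,0.02,1.3,0,45],
    [-0.05,0.02,2.0,0,45],
    [-0.05,0.02,2.4,0,45],
    [-0.05,0.02,2.48,0,45],
  ],
)

```text
clock: 32.22
position: [0.5528, -0.0093, 0.0794]
ee_rot: [-0.0, 0.741, 0.672, -0.0]
contact_force: [0.8, -0.3, 0.4]
width: 0.0451
gripper_force: 0.0
```

>>> play_rows(
  motion=[
    [0,0,0,0,5],
    [0,0,0,0,5],
    [0,0,0,0,5],
    [0,0,0,0,5],
  ],
)

```text
clock: 32.72
position: [0.5551, -0.0097, 0.0813]
ee_rot: [0.002, 0.741, 0.672, 0.001]
contact_force: [1.7, 0.3, 6.7]
width: 0.0154
gripper_force: 59.2
```

>>> play_rows(
  motion=[
    [0,0,-0.3,0,5],
    [0,0,-0.7,0,5],
    [0,0,-1.1,0,5],
    [0,0,-1.5,0,5],
    [0,0,-2.0,0,5],
  ],
)

```text
clock: 33.35
position: [0.5525, -0.0094, 0.1607]
ee_rot: [-0.001, 0.741, 0.672, -0.001]
contact_force: [1.0, -0.3, -1.2]
width: 0.0152
gripper_force: 60.6
```

>>> play_rows(
  motion=[
    [0,0,-0.9,0,5],
    [0,0,-1.8,0,5],
    [0,0,-2.4,0,5],
    [0,0,-2.4,0,5],
  ],
)

```text
clock: 33.85
position: [0.5542, -0.0096, 0.2584]
ee_rot: [0.002, 0.741, 0.672, 0.001]
contact_force: [-0.0, -0.7, -1.2]
width: 0.0154
gripper_force: 60.6
```

```bash
python3 - <<'E'
from h import *
bowl();goto(.36,.265,.26,-5.6)
E
```

```text
bowl [0.3914 0.2655] 0.1032 925
row [ 6.357 -5.478 -0.092] turn -0.001 now [ 0.5532 -0.0095  0.2566] yaw -5.61 q6 -0.04 clk 33.9
```

>>> play_rows(
  motion=[
    [1.1,-0.95,0,0,5],
    [2.2,-1.9,0,0,5],
    [3.3,-2.8,0,0,5],
    [4.4,-3.8,0,0,5],
    [5.5,-4.75,0,0,5],
  ],
)

```text
clock: 34.52
position: [0.3833, 0.2288, 0.2543]
ee_rot: [-0.001, 0.741, 0.671, -0.001]
contact_force: [0.7, 0.1, -1.9]
width: 0.0148
gripper_force: 60.5
```

>>> play_rows(
  motion=[
    [0.6,-0.5,0,0,5],
    [0.86,-0.73,0,0,5],
    [0.86,-0.73,0,0,5],
    [0.86,-0.73,0,0,5],
  ],
)

```text
clock: 35.02
position: [0.3608, 0.2641, 0.2555]
ee_rot: [0.0, 0.741, 0.671, -0.001]
contact_force: [-0.0, -0.2, -2.5]
width: 0.0152
gripper_force: 60.4
```

```bash
python3 - <<'E'
from h import *
bowl();goto(.36,.265,.066,-5.6)
E
```

```text
bowl [0.3915 0.2642] 0.103 803
row [ 0.025 -0.025  4.74 ] turn -0.01 now [0.3609 0.2641 0.2556] yaw -5.7 q6 0.58 clk 35.08
```

>>> play_rows(
  motion=[
    [0.02,0,1.0,0,5],
    [0.02,0,2.2,0,5],
    [0.02,0,3.4,0,5],
    [0.02,0,4.2,0,5],
    [0.02,0,4.5,0,5],
  ],
)

```text
clock: 35.7
position: [0.3597, 0.2644, 0.0742]
ee_rot: [-0.0, 0.741, 0.671, -0.002]
contact_force: [0.4, 0.4, -1.6]
width: 0.0154
gripper_force: 60.5
```

>>> play_rows(
  motion=[
    [0,0,0.1,0,5],
    [0,0,0.2,0,5],
    [0,0,0.2,0,5],
  ],
)

```text
clock: 36.08
position: [0.3609, 0.2662, 0.0687]
ee_rot: [0.0, 0.741, 0.672, 0.001]
contact_force: [-1.1, -0.3, -2.0]
width: 0.0152
gripper_force: 60.3
```

>>> play_rows(
  motion=[
    [0,0,0,0,25],
    [0,0,0,0,40],
    [0,0,0,0,40],
    [0,0,-1.0,0,40],
    [0,0,-2.5,0,40],
  ],
)

```text
clock: 36.7
position: [0.3588, 0.2652, 0.1677]
ee_rot: [-0.001, 0.741, 0.672, -0.002]
contact_force: [1.2, 0.6, -0.1]
width: 0.0398
gripper_force: 0.0
```

>>> play_rows(
  motion=[
    [-0.4,0,-1.5,0,45],
    [-1.4,0,-1.5,0,45],
    [-2.7,0,-1.5,0,45],
    [-4.0,0,-1.5,0,45],
    [-5.4,0,-1.5,0,45],
  ],
)

```text
clock: 37.33
position: [0.3388, 0.0496, 0.2282]
ee_rot: [0.001, 0.74, 0.672, 0.0]
contact_force: [0.8, -0.6, 0.4]
width: 0.0453
gripper_force: 0.0
```

>>> play_rows(
  motion=[
    [-1.4,0,0,0,45],
    [-2.7,0,0,0,45],
    [-3.5,0,0,0,45],
    [-3.5,0,0,0,45],
  ],
)

```text
clock: 37.83
position: [0.3252, -0.0901, 0.228]
ee_rot: [0.0, 0.742, 0.67, -0.0]
contact_force: [-0.1, -0.3, 0.1]
width: 0.0451
gripper_force: 0.0
```

```bash
python3 - <<'E'
from h import *
c,P=bowl();I=c["img"];print(manip.get_state()["position"])
s=manip.get_image("side")["img"]
cv2.imwrite("pics/b6.png",np.hstack([cv2.resize(I[170:300,150:450],(600,260),interpolation=cv2.INTER_CUBIC),cv2.resize(s[230:330,280:400],(200,260))])[:,:,::-1])
cv2.imwrite("pics/s6.png",s[:,:,::-1])
for a,ce,b in blobs(colour(c,"red")&(np.hypot(P[...,0]-.39,P[...,1]-.265)<.15),10): print(a,ce,P[b].mean(0),P[b].max(0))
for k,u,v in(("bell",306,243),("spice",344,227)): print(k,P[v,u].round(3))
E
```

```text
bowl [0.3905 0.2651] 0.1026 927
[ 0.32521695 -0.0887656   0.22795434]
217 [216.8202765  232.19354839] [0.45450194 0.25609749 0.09365452] [0.47383414 0.27871548 0.1068442 ]
179 [211.69273743 248.49162011] [0.41109536 0.262338   0.11363515] [0.42544546 0.28494763 0.12792041]
bell [0.429 0.014 0.059]
spice [ 0.474 -0.089  0.105]
```

View pics/b6.png

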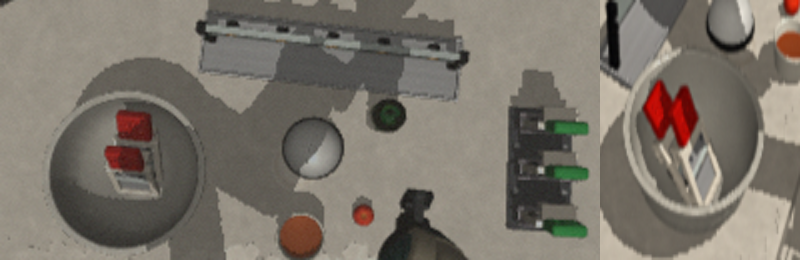

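View pics/s6.png

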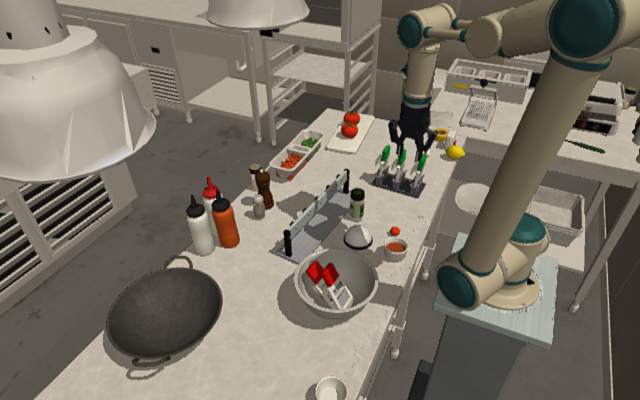

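The rail is empty and both reds lie inside the level bowl, with grips at (322,273) and (330,275) in the side view. The three greens stand home in the caddy around (402,165), and the bystanders have not moved. I'm handing the job in.

```bash
python3 -c "
from rig import manip
print(manip.sign_off())"
```

```text
the job is handed in; nothing more can be done
None
```

The job is handed in at about 38 s of the 208 s: all three green inserts are home in caddy pockets of their own, both red ones are in the level bowl, and nothing else was shifted; the judge's verdict was not shown.

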